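Unpile the finds boxes onto their record cards

ROBOT

A 6-joint arm with a two-finger parallel gripper is mounted at the origin on the work surface. World frame = base frame: x ahead of the robot, y to its left, z up, the work surface at z = 0. Lengths are in m, angles in degrees, forces in N, time in s.
With the tool pointing down it reaches from about 0.325 to 0.9 m from the base axis. Payload 6.1 kg.
Tool frame: the origin (TCP) lies midway between the tips of the shut fingers; the grasp point (between the pads) lies 19 mm behind it (robot.grip_depth is the distance from the TCP to the grasp point, in m); z points along the fingers, y is the line along which they close (so a half turn about z gives the same grasp; the last joint's range is limited). The gripper opens to 85 mm and grips with 20 to 120 N. Pads are 22 mm wide; open, the fingers measure 114 mm over their backs; the gripper's body (76 mm by 85 mm) begins 54 mm behind the grasp point. The pads swing forward as they close: fully open they stand 13 mm farther back than shut.
Start: joints at [65.254, 12.628, 87.462, -0, 79.91, -7.225], TCP at [0.188, 0.596, 0.231] pointing down, gripper open.
Joint ranges: [-170.65, 170.65], [-52.31, 119.04], [5.05, 147.46], [-71.25, 251.25], [11.57, 151.72], [-153.62, 153.62]. Speed limits (degrees/s): [147.25, 147.25, 172.46, 180, 180, 180].

INTERFACE

Orientations are given as [roll, pitch, yaw] about the fixed x, y, z axes, in that order (R = Rz(yaw) Ry(pitch) Rx(roll)).
In Python, from plant import robot, set_gripper, planner, imaging, sign_off, models, sensors gives the robot as it stands. Calls block until the motion is done:
- robot.goto(position, orientation): joint-space move of the TCP to a pose.
- robot.movel(position, rotation=None, velocity=0.15): straight line of the TCP; rotation=None keeps the orientation; velocity is the mean speed in m/s.
- robot.movej(angles): joint-space move.
- set_gripper(opening): finger opening in m; the grip force is fixed at half the most; returns when the fingers have stopped.
- robot.hold(seconds).
- planner.ik(position, orientation): joint angles nearest the present ones, or None.
- imaging.get_image(name): name is "side" or "top"; returns the picture (384x512x3 uint8, red, green, blue); there is no depth.
- imaging.camera_model(name): a dict with "fx", "fy", "cx", "cy" (pixels), "rvec" (rotation vector, rad) and "tvec" (3), from world to camera coordinates, as OpenCV has them. Camera axes: x right, y down, z forward; pixel columns grow to the right and rows downward; lengths in m; the calibration is good to about 2 mm. A picture is of the moment at which its call begins. camera_model takes no time and is no camera call.
A pose or a line that the arm cannot do raises robot.PlanningError and nothing moves.
- sign_off(): hands the job in; it is judged then, once.
Trained networks look in the newest picture that a camera, given by its name, has taken for a name from the list of things; names that differ only in an ending like _2 or _b are one class to them, and where a whole thing is asked for, a point or a joint stands for the part that bears it (a point fixed in the world has none). Each returns a list of dicts, best first, with "confidence" (0 to 1); they miss things now and then, are a little off and sometimes report something else, mostly with a low value. They report only what shows in the picture. A call takes as long as a camera call.
- models.masks_of(camera, label): "region" (384x512 bool, what is visible of it) and "extent" ([centre column, centre row, width, height] as shares, 0 to 1, of the picture: columns of its width, rows of its height, round what is visible of it).
- models.place_of(camera, label): "xy" ([column, row] as shares, 0 to 1, of the picture: columns of its width, rows of its height: a listed point, or the origin of a listed thing).
Readings, each from a call of its own:
- sensors.current_clock(): time.
- sensors.current_qpos(): joint angles.
- sensors.current_dq(): joint speeds.
- sensors.current_effort(): joint torques, N m.
- sensors.current_eef_pos(): TCP position.
- sensors.current_tool_rot(): TCP orientation.
- sensors.current_ft_force(): force on the tool from outside, world axes, zero at the start.
- sensors.current_wrist_torque(): the same for the moment, N m.
- sensors.current_finger_gap(): finger opening in m.
- sensors.current_finger_force(): force on a finger pad.
Only numpy, scipy, OpenCV 4.12 (cv2) and the standard library are available. Lean on these libraries where they do the work, as an engineer would, in place of code of your own. Each camera call takes 0.05 s, during which the arm holds its last target. There are 200 camera calls.

TASK

Take the crosswise pile of four finds boxes apart and lay each box on the record card of its own colour, flat, lengthwise along the card and centred inside the printed frame. The iron inside is fragile: keep every box level, do not let one fall, and set each down gently rather than dropping it. Leave the horseshoe and the amber jar where they are.

Things in the scene. Friction and masses are not known exactly. Their poses are not given: they have to be found in the camera images.
- box_red: red finds box: closed box, 150 long x 44 wide x 32 mm high, about 0.18 kg, white with a red rim around its clear lid, an iron key seen inside. Origin: centre of its underside; x along its length, y across its width, z up. Starts in the lower layer of the pile, on a 4 mm mat, parallel to the other lower box with about 60 mm clear between the two; the two upper boxes, also about 60 mm apart, lie across both.
- box_blue: blue finds box: closed box, 150 long x 44 wide x 32 mm high, about 0.18 kg, white with a blue rim around its clear lid, an iron spike seen inside. Origin: centre of its underside; x along its length, y across its width, z up. Starts in the lower layer of the pile, on a 4 mm mat, parallel to the other lower box with about 60 mm clear between the two; the two upper boxes, also about 60 mm apart, lie across both.
- box_yellow: yellow finds box: closed box, 150 long x 44 wide x 32 mm high, about 0.18 kg, white with a yellow rim around its clear lid, an iron knife seen inside. Origin: centre of its underside; x along its length, y across its width, z up. Starts in the upper layer of the pile, lying across the two lower boxes (underside 36 mm above the table).
- box_green: green finds box: closed box, 150 long x 44 wide x 32 mm high, about 0.18 kg, white with a green rim around its clear lid, an iron arrowhead seen inside. Origin: centre of its underside; x along its length, y across its width, z up. Starts in the upper layer of the pile, lying across the two lower boxes (underside 36 mm above the table).
- card_red: record card for the red box: fixed white card 190 x 84 x 2 mm lying on the table with a printed red frame (inside 166 x 60 mm, centred on the card) and a grey silhouette of the key. Origin: centre of its underside, on the table; x along its length, z up; the box rests on its top face, 2 mm up.
- card_blue: record card for the blue box: fixed white card 190 x 84 x 2 mm lying on the table with a printed blue frame (inside 166 x 60 mm, centred on the card) and a grey silhouette of the spike. Origin: centre of its underside, on the table; x along its length, z up; the box rests on its top face, 2 mm up.
- card_yellow: record card for the yellow box: fixed white card 190 x 84 x 2 mm lying on the table with a printed yellow frame (inside 166 x 60 mm, centred on the card) and a grey silhouette of the knife. Origin: centre of its underside, on the table; x along its length, z up; the box rests on its top face, 2 mm up.
- card_green: record card for the green box: fixed white card 190 x 84 x 2 mm lying on the table with a printed green frame (inside 166 x 60 mm, centred on the card) and a grey silhouette of the arrowhead. Origin: centre of its underside, on the table; x along its length, z up; the box rests on its top face, 2 mm up.
- horseshoe: bystander: loose dark iron horseshoe lying flat near the far side of the table, about 120 x 120 x 10 mm. Origin: middle of its arc, on the table.
- jar: bystander: loose amber glass jar with a white cap, 48 mm in diameter, 60 mm high, standing on the near side of the table. Origin: centre of its underside.

How it is judged (in metres and radians):
At the end, for the whole second after the job is handed in: Each of the four boxes lies on the card of its own colour: centre within 12 mm of the card's centre, length within 0.2 rad of the card's length (either way round), underside on the card (less than 6 mm above the table), upright within 0.1 rad and at rest (horizontal distance between box_red and card_red below 0.012 m and angle between the x axis of box_red and the x axis of card_red, either way round below 0.2 rad and z of box_red in the frame of card_red below 0.006 m and angle between each of box_red, box_blue, box_yellow, box_green's own z axis and vertical below 0.1 rad and linear speed of each of box_red, box_blue, box_yellow, box_green below 0.02 m/s and angular speed of each of box_red, box_blue, box_yellow, box_green below 0.15 rad/s and horizontal distance between box_blue and card_blue below 0.012 m and angle between the x axis of box_blue and the x axis of card_blue, either way round below 0.2 rad and z of box_blue in the frame of card_blue below 0.006 m and horizontal distance between box_yellow and card_yellow below 0.012 m and angle between the x axis of box_yellow and the x axis of card_yellow, either way round below 0.2 rad and z of box_yellow in the frame of card_yellow below 0.006 m and horizontal distance between box_green and card_green below 0.012 m and angle between the x axis of box_green and the x axis of card_green, either way round below 0.2 rad and z of box_green in the frame of card_green below 0.006 m); the robot touches nothing.
It fails at once if a box is tipped by more than 35 degrees (angle between any of box_red, box_blue, box_yellow, box_green's own z axis and vertical above 0.61 rad).
It fails at once if a box is dropped or falls (faster than 0.7 m/s out of the fingers) ((linear speed of box_red above 0.7 m/s and contact force between the fingers and box_red below 0.5 N) or (linear speed of box_blue above 0.7 m/s and contact force between the fingers and box_blue below 0.5 N) or (linear speed of box_yellow above 0.7 m/s and contact force between the fingers and box_yellow below 0.5 N) or (linear speed of box_green above 0.7 m/s and contact force between the fingers and box_green below 0.5 N)).
It fails at once if the horseshoe is moved by more than 15 mm (distance of horseshoe from where it was at the start of the episode above 0.015 m).
It fails at once if the jar is moved by more than 15 mm (distance of jar from where it was at the start of the episode above 0.015 m).
It also fails if it takes over 101 s, if anything falls off the work surface, if the arm or the gripper's body presses on something with over 40 N, if the wrist force passes 120 N, or if a joint passes its speed limit or range.

## Working session

There is one attempt and no reset: what is moved stays moved. The work goes in short steps, each a Python script; the robot and the scene stay as the last script left them, time stands still between calls to the robot, and variables do not carry over. Pictures are saved under pics/ and viewed, at most 14 in all, crops included, and the job is handed in when it is done.

```bash
ls; mkdir -p pics; python3 - <<'E'
from plant import robot, imaging, models, sensors
import cv2
for n in ("top","side"):
    im=imaging.get_image(n); cv2.imwrite(f"pics/{n}0.png",cv2.resize(im[:,:,::-1],(800,600)))
    print(n,imaging.camera_model(n))
    for l in ["box_red","box_blue","box_yellow","box_green","card_red","card_blue","card_yellow","card_green","horseshoe","jar"]:
        r=models.masks_of(n,l); print(l,[(round(a["confidence"],2),[round(float(v),3) for v in a["extent"]],int(a["region"].sum())) for a in r[:2]])
print(sensors.current_clock(),sensors.current_tool_rot())
E
```

```text
pics
top {'fx': 403.03628409225183, 'fy': 403.03628409225183, 'cx': 258.431789522334, 'cy': 193.67344657901728, 'rvec': array([ 2.10590005, -2.08463082,  0.23455553]), 'tvec': array([-0.00568266,  0.53805746,  1.00250315])}
box_red [(0.68, [0.58, 0.521, 0.025, 0.053], 316), (0.63, [0.266, 0.684, 0.068, 0.197], 2279)]
box_blue [(0.69, [0.512, 0.53, 0.057, 0.107], 381)]
box_yellow [(0.82, [0.561, 0.471, 0.109, 0.066], 1005)]
box_green []
card_red [(0.65, [0.291, 0.46, 0.065, 0.171], 1918)]
card_blue [(0.58, [0.751, 0.667, 0.079, 0.181], 2203)]
card_yellow [(0.9, [0.714, 0.48, 0.065, 0.175], 2006)]
card_green [(0.77, [0.266, 0.679, 0.067, 0.186], 2238), (0.36, [0.491, 0.331, 0.082, 0.105], 686)]
horseshoe [(0.64, [0.49, 0.329, 0.085, 0.101], 654), (0.37, [0.294, 0.464, 0.066, 0.171], 1932)]
jar [(0.75, [0.382, 0.715, 0.043, 0.051], 324), (0.47, [0.558, 0.467, 0.121, 0.07], 1039)]
side {'fx': 455.54099338711137, 'fy': 455.54099338711137, 'cx': 260.82220349612226, 'cy': 181.64969217903317, 'rvec': array([ 2.09712012, -0.45459465,  0.27846156]), 'tvec': array([-0.50385146,  0.16236034,  0.85719062])}
box_red [(0.93, [0.526, 0.593, 0.146, 0.067], 1124)]
box_blue [(0.75, [0.49, 0.517, 0.107, 0.06], 558), (0.16, [0.673, 0.746, 0.222, 0.162], 3523)]
box_yellow [(0.65, [0.562, 0.517, 0.072, 0.127], 1189)]
box_green [(0.79, [0.47, 0.524, 0.059, 0.121], 1173)]
card_red [(0.8, [0.447, 0.372, 0.128, 0.068], 912)]
card_blue [(0.76, [0.486, 0.883, 0.247, 0.223], 5236), (0.52, [0.471, 0.53, 0.076, 0.132], 1248)]
card_yellow [(0.67, [0.67, 0.74, 0.221, 0.168], 3451)]
card_green []
horseshoe [(0.96, [0.636, 0.466, 0.094, 0.074], 698)]
jar [(0.67, [0.287, 0.459, 0.035, 0.072], 568)]
1.1 [-1.79999033e+02 -6.75366603e-04  1.62481674e+02]
```

View pics/top0.png

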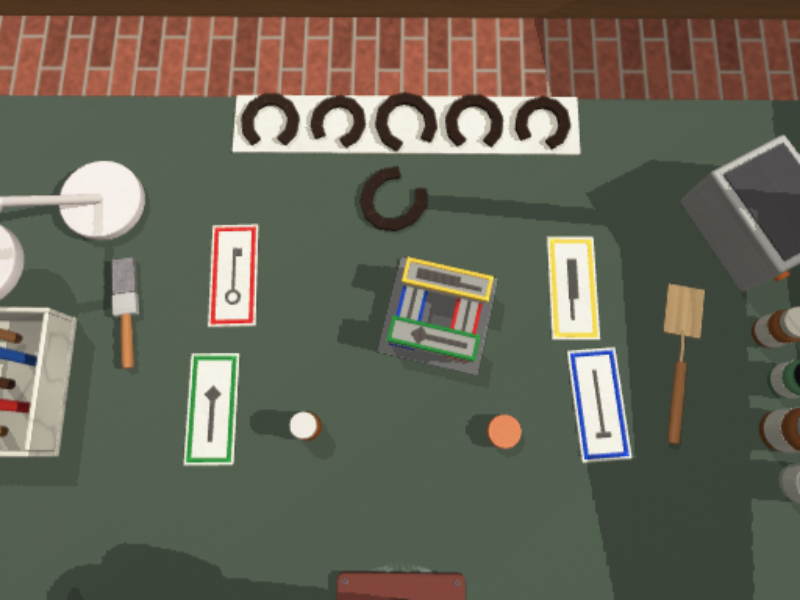

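View pics/side0.png

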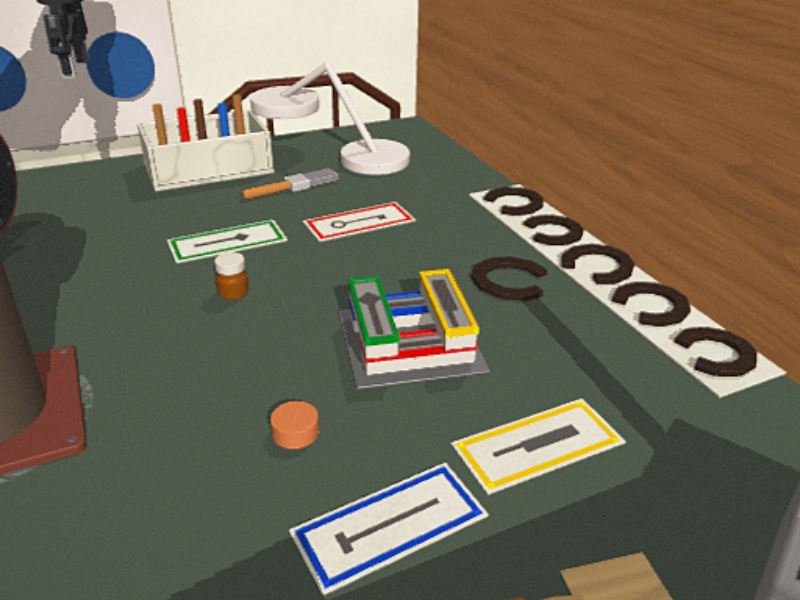

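The pictures show the pile on a grey mat at top (437,315). The cards are red (233,275), green (212,409), yellow (573,288) and blue (600,405). The jar is at (303,425) and the horseshoe at (394,198). There is also an unlisted orange puck at (505,432), which I'll stay clear of. The networks mix up some of the boxes and cards, so I'll measure the coloured rims directly.

```bash
cat > h.py <<'E'
from plant import robot, set_gripper, planner, imaging, sign_off, models, sensors
import cv2, numpy as np
HSV={"red":[((0,130,70),(5,255,255)),((173,130,70),(180,255,255))],"blue":[((105,130,60),(125,255,255))],
     "yellow":[((20,130,90),(32,255,255))],"green":[((50,130,50),(75,255,255))]}
def world(px,z,cam="top"):
    c=imaging.camera_model(cam); R=cv2.Rodrigues(c["rvec"])[0]; o=-R.T@c["tvec"]
    px=np.asarray(px,float).reshape(-1,2)
    d=np.c_[(px[:,0]-c["cx"])/c["fx"],(px[:,1]-c["cy"])/c["fy"],np.ones(len(px))]@R
    return o[:2]+d[:,:2]*((z-o[2])/d[:,2])[:,None]
def rects(im,col,z,pile):
    """min-area rectangles (cx,cy,len,wid,yaw) of the coloured pixels in the pile or in the card region"""
    hsv=cv2.cvtColor(im,cv2.COLOR_RGB2HSV)
    m=sum(cv2.inRange(hsv,a,b) for a,b in HSV[col])
    n,lab,st,ce=cv2.connectedComponentsWithStats(m,connectivity=8)
    out=[]
    for i in range(1,n):
        if st[i,4]<25: continue
        inp=230<ce[i][0]<330 and 155<ce[i][1]<245
        if inp!=pile or not(110<ce[i][0]<410 and 135<ce[i][1]<305): continue
        ys,xs=np.where(lab==i)
        p=world(np.concatenate([np.c_[xs+a,ys+b] for a in(-.5,.5) for b in(-.5,.5)]),z)
        (x,y),(w,h),a=cv2.minAreaRect((p*1000).astype(np.float32))
        if w<h: w,h,a=h,w,a+90
        out.append([x/1000,y/1000,w,h,(a+90)%180-90])
    return sorted(out,key=lambda r:-r[2]*r[3])
E
python3 - <<'E'
from h import *
im=imaging.get_image("top")
for c in HSV:
    print(c,"card",np.round(rects(im,c,.002,False)[:2],3).tolist())
    print(c,"box",np.round(rects(im,c,.068 if c in("yellow","green") else .036,True)[:3],3).tolist())
print("jar",world([.382*512,.715*384],.06),"puck",world([505*.64,432*.64],.02))
E
```

```text
red card [[0.603, 0.311, 182.566, 78.335, 2.135]]
red box [[0.519, -0.126, 56.945, 9.325, -13.132], [0.528, -0.088, 55.607, 9.337, -12.687]]
blue card [[0.378, -0.336, 182.596, 77.611, 4.991]]
blue box [[0.549, 0.006, 55.299, 9.263, -12.925], [0.541, -0.032, 55.756, 9.146, -12.355]]
yellow card [[0.585, -0.303, 182.787, 78.014, 0.407]]
yellow box [[0.579, -0.073, 153.253, 49.886, 77.132]]
green card [[0.363, 0.331, 181.483, 76.495, 0.815]]
green box [[0.478, -0.049, 152.286, 47.795, 77.182]]
jar [[0.32680614 0.1566138 ]] puck [[ 0.32672371 -0.17199721]]
```

```bash
cat >> h.py <<'E'
def pickplace(pick,zbox,place):
    """pick, place: (x,y,yaw); zbox: underside height of the box at the pick"""
    near=lambda a,ref: a+180*round((ref-a)/180)
    yp=near(place[2],np.degrees(np.arctan2(place[1],place[0]))+90)
    yk=near(pick[2],yp); yk-=360*(yk>270)
    up=.17
    robot.goto([*pick[:2],up],[180,0,yk]); set_gripper(.066)
    robot.movel([*pick[:2],zbox+.005],velocity=.1)
    set_gripper(0.0); robot.hold(.2)
    print("gap",sensors.current_finger_gap(),"force",sensors.current_finger_force())
    robot.movel([*pick[:2],up],velocity=.1)
    print("gap lifted",sensors.current_finger_gap())
    robot.movel([*place[:2],up],[180,0,yp],velocity=.15)
    robot.movel([*place[:2],.025],velocity=.1)
    robot.movel([*place[:2],.0075],velocity=.03)
    print("ft",sensors.current_ft_force(),"z",sensors.current_eef_pos())
    set_gripper(.066)
    robot.movel([*place[:2],up],velocity=.15)
    print("t",sensors.current_clock())
E
python3 - <<'E'
from h import *
pickplace((.579,-.073,77.1),.036,(.585,-.303,.4))
im=imaging.get_image("top"); cv2.imwrite("pics/top1.png",cv2.resize(im[:,:,::-1],(800,600)))
E
```

```text
gap 0.04295952535915632 force 62.153745889663696
gap lifted 0.042616099249237226
ft [-4.18622929  1.66353041  5.029394  ] z [ 0.58480542 -0.30284738  0.00807329]
t 13.2333
```

View pics/top1.png

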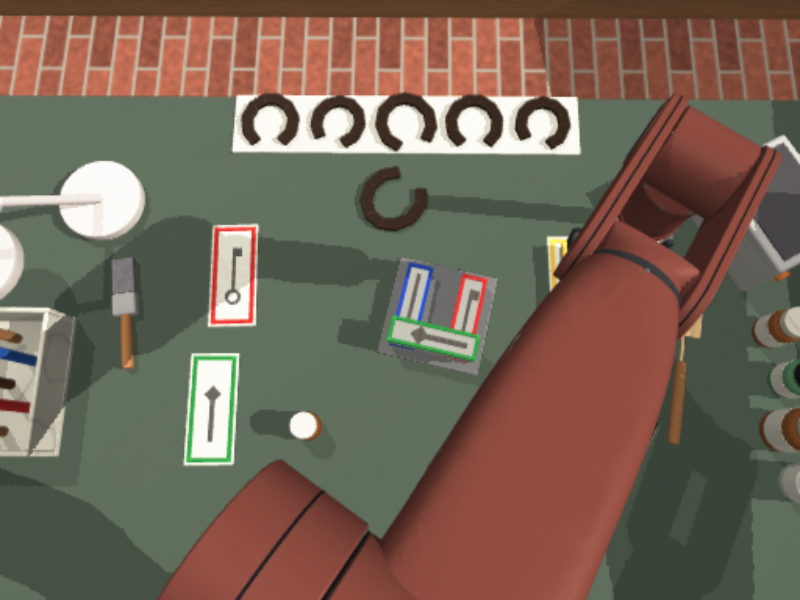

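The yellow box is off the pile and the arm now hides its card. The pile is undisturbed, with blue at (414,290), red at (469,303) and green at (433,339). I'll do green next and then check yellow.

```bash
python3 - <<'E'
from h import *
pickplace((.478,-.049,77.2),.036,(.363,.331,.8))
im=imaging.get_image("top"); cv2.imwrite("pics/top2.png",cv2.resize(im[:,:,::-1],(800,600)))
for c in("red","blue"): print(c,np.round(rects(im,c,.036,True)[:3],3).tolist())
print("yellow",np.round(rects(im,"yellow",.034,False)[:3],3).tolist())
E
```

```text
Traceback (most recent call last):
  File "h.py", line 32, in pickplace
    robot.goto([*pick[:2],up],[180,0,yk]); set_gripper(.066)
    ~~~~~~~~~~^^^^^^^^^^^^^^^^^^^^^^^^^^^
plant.PlanningError: the arm cannot take that pose within its joint ranges
```

```bash
sed -i 's/ yk-=360\*(yk>270)/ pb=np.degrees(np.arctan2(pick[1],pick[0]))+90\n    if abs(yk-pb)>140: yk=near(pick[2],pb)/' h.py; python3 - <<'E'
from h import *
pickplace((.478,-.049,77.2),.036,(.363,.331,.8))
im=imaging.get_image("top"); cv2.imwrite("pics/top2.png",cv2.resize(im[:,:,::-1],(800,600)))
for c in("red","blue"): print(c,np.round(rects(im,c,.036,True)[:3],3).tolist())
print("yellow",np.round(rects(im,"yellow",.034,False)[:3],3).tolist())
E
```

```text
gap 0.04329347391874744 force 61.93230628967285
gap lifted 0.04309263569655824
ft [-4.74310516 -3.6124514   8.27188971] z [0.36266824 0.33079936 0.00790607]
t 24.6917
red [[0.521, -0.107, 154.726, 47.56, -12.877]]
blue [[0.541, -0.012, 154.666, 47.713, -12.851]]
yellow [[0.576, -0.294, 177.455, 75.878, 0.408]]
```

View pics/top2.png

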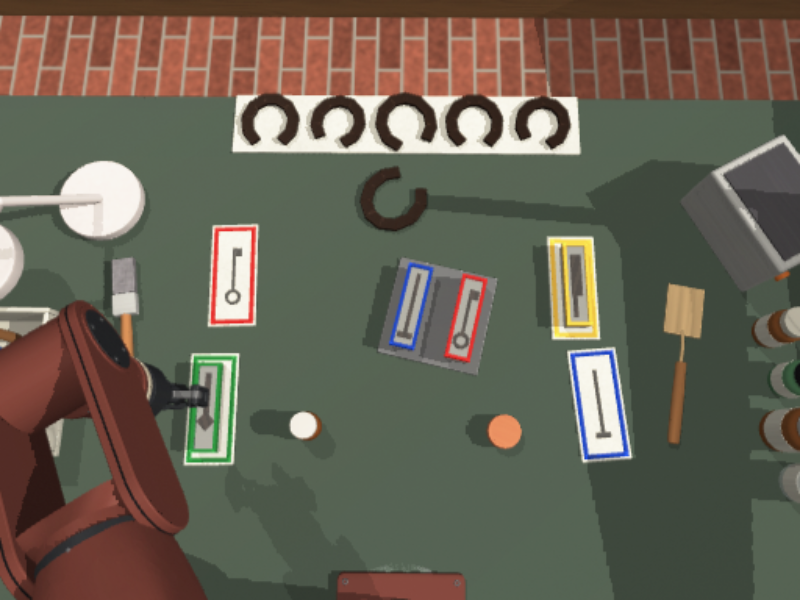

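Yellow and green are lying inside their frames, and the apparent outward shift is about what parallax gives at 34 mm height. Red and blue still lie undisturbed on the mat. Red and blue next.

```bash
python3 - <<'E'
from h import *
print("yellow box",world([577.5*.64,284*.64],.034),"green box",world([208*.64,409*.64],.034))
pickplace((.521,-.107,-12.9),.004,(.603,.311,2.1))
im=imaging.get_image("top")
b=rects(im,"blue",.036,True)[0]; print("blue",np.round(b,3))
assert abs(b[2]-154)<5 and abs(b[3]-47)<4
pickplace((b[0],b[1],b[4]),.004,(.378,-.336,5))
robot.goto([.40,.0,.3],[180,0,90])
for n in("top","side"):
    im=imaging.get_image(n); cv2.imwrite(f"pics/{n}3.png",cv2.resize(im[:,:,::-1],(800,600)))
print(sensors.current_clock())
E
```

```text
yellow box [[ 0.5810006  -0.30289062]] green box [[0.35870941 0.32594424]]
gap 0.043007466848780075 force 62.75022625923157
gap lifted 0.04284984276377215
ft [-4.33286191 -2.65389088  5.3405554 ] z [0.60276063 0.31092494 0.00778481]
t 37.6083
blue [ 5.41000e-01 -1.20000e-02  1.54669e+02  4.75730e+01 -1.29250e+01]
gap 0.04321046666459646 force 62.8677499294281
gap lifted 0.043012490217533034
ft [-3.14511161  3.32592927  6.95695796] z [ 0.37770906 -0.3357103   0.0077591 ]
t 50.8417
52.2917
```

View pics/top3.png

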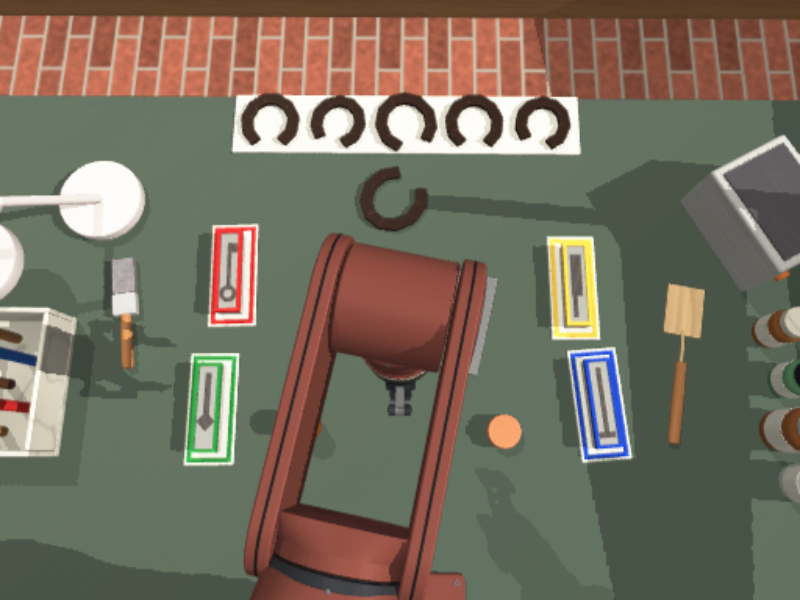

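View pics/side3.png

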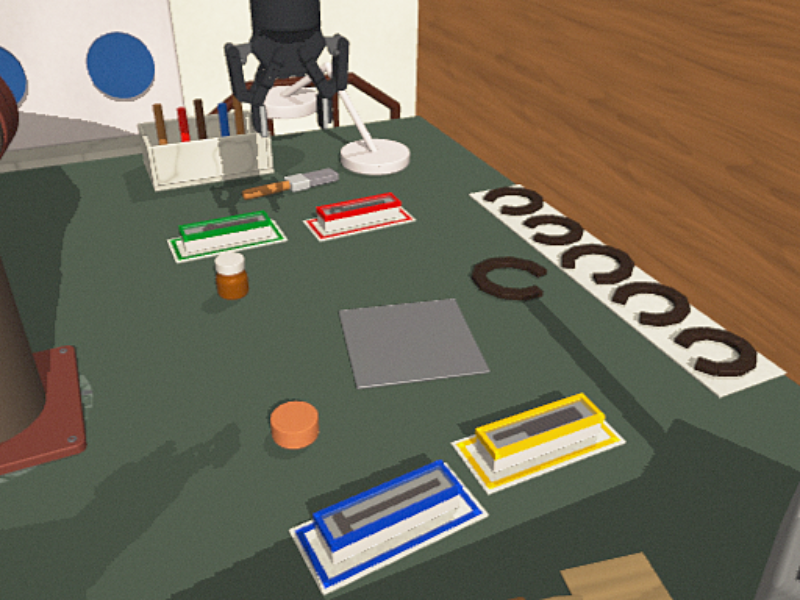

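Each box is on its own card and looks flat and inside the frame. The jar and horseshoe haven't moved. I'll measure how well the boxes are centred from the grey lid windows.

```bash
python3 - <<'E'
from h import *
im=imaging.get_image("top"); hsv=cv2.cvtColor(im,cv2.COLOR_RGB2HSV)
cards={"red":(.603,.311),"blue":(.378,-.336),"yellow":(.585,-.303),"green":(.363,.331)}
c=imaging.camera_model("top")
for k,(x,y) in cards.items():
    u=cv2.projectPoints(np.array([[x,y,.034]]),c["rvec"],c["tvec"],np.array([[c["fx"],0,c["cx"]],[0,c["fy"],c["cy"]],[0,0,1]]),None)[0].ravel()
    m=((hsv[...,1]<60)&(hsv[...,2]<195)).astype(np.uint8)  # grey lid and find
    w=np.zeros_like(m); w[int(u[1])-30:int(u[1])+31,int(u[0])-11:int(u[0])+12]=1
    n,l,s,_=cv2.connectedComponentsWithStats(m*w); i=1+s[1:,4].argmax()
    ys,xs=np.where(l==i); r=cv2.minAreaRect((world(np.c_[xs,ys],.034)*1000).astype(np.float32))
    print(k,np.round(np.subtract(r[0],np.multiply((x,y),1000)),1),np.round(r[1:][0],1),round(r[2],1))
E
```

```text
red [-4.9  0.7] [108.9  28.3] 2.2
blue [-0.7 -2.8] [ 28.8 116.5] 89.7
yellow [-5.4  2.2] [115.7  20.9] 0.6
green [9. 3.] [97.9 28.7] 5.0
```

The search window cut off the lids lengthwise (they should be about 130 mm), so I'll repeat with a larger one.

```bash
python3 - <<'E'
from h import *
im=imaging.get_image("top")
cards={"red":(.603,.311,2.1),"blue":(.378,-.336,5),"yellow":(.585,-.303,.4),"green":(.363,.331,.8)}
c=imaging.camera_model("top"); K=np.array([[c["fx"],0,c["cx"]],[0,c["fy"],c["cy"]],[0,0,1]])
tiles=[]
for k,(x,y,a) in cards.items():
    # rectify the plane z=34 mm round the card, 1 px = 0.5 mm, +x up, +y left, with the expected box outline
    o=np.array([[x+sx*.11,y+sy*.055,.034] for sx,sy in((1,1),(1,-1),(-1,-1),(-1,1))])
    p=cv2.projectPoints(o,c["rvec"],c["tvec"],K,None)[0].reshape(4,2).astype(np.float32)
    H=cv2.getPerspectiveTransform(p,np.float32([[0,0],[220,0],[220,440],[0,440]])/1)
    t=cv2.warpPerspective(im,H,(220,440),flags=cv2.INTER_CUBIC)
    r=cv2.boxPoints(((110,220),(88,300),-a)).astype(int)
    cv2.polylines(t,[r],True,(255,0,255),1); cv2.putText(t,k,(5,12),0,.4,(255,255,255)); tiles.append(t[:, 12:208])
cv2.imwrite("pics/rect.png",np.hstack(tiles)[:,:,::-1])
E
```

```text
(no output)
```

View pics/rect.png

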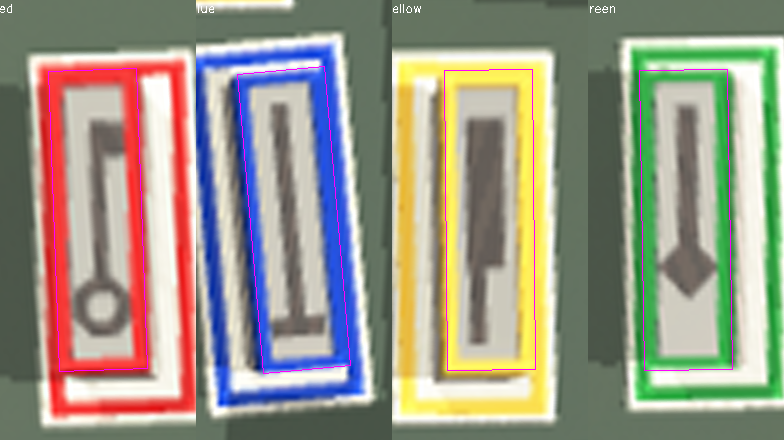

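In the rectified view at 0.5 mm per pixel, the magenta expected outlines match all four box tops to within about 2 mm. I'm handing the job in.

```bash
python3 -c "
from plant import sign_off
print(sign_off())"
```

```text
the job is handed in; nothing more can be done
None
```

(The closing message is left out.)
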